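# Clear the streaming desk

### The arm

A 6-joint arm with a two-finger parallel gripper is mounted at the origin on the work surface. World frame = base frame: x ahead of the robot, y to its left, z up, the work surface at z = 0. Lengths are in mm, angles in degrees, forces in N, time in s.
With the tool pointing down it reaches from about 300 to 850 mm from the base axis. Payload 4.2 kg.
Tool frame: the origin (TCP) lies on the centre line of the jaws, within the pads' length; the fingertips stand 14 mm ahead of it and the grasp point (between the pads) lies 5 mm behind it; z points along the fingers, y is the line along which they close (so a half turn about z gives the same grasp; the last joint's range is limited). The gripper opens to 91 mm and grips with 3 to 60 N. Pads are 32 mm wide; open, the fingers measure 118 mm over their backs; the gripper's body (76 mm by 178 mm) begins 60 mm behind the grasp point.
Start: joints at [-68.468, 18.312, 89.639, -0, 72.044, -1.146], TCP at [221.694, -530.562, 201.776] pointing down, gripper open.
Joint ranges: [-177.97, 177.97], [-48.28, 115.42], [12.27, 149.76], [-77.06, 257.06], [2.81, 150.46], [-146.56, 146.56]. Speed limits (degrees/s): [147.25, 147.25, 180, 180, 180, 180].

### API

Orientations are given as [roll, pitch, yaw] about the fixed x, y, z axes, in that order (R = Rz(yaw) Ry(pitch) Rx(roll)).
In Python, from workcell import env gives the robot as it stands.
- The arm moves only by the tool arm_command, never from a script. Its argument "motion" is a list of rows, each an object with "offset": the shift along the tool's x, y, z in m, a list of three; "spin": the turn about the tool's z in rad. In form: [{"offset": [tx, ty, tz], "spin": spin}, ...]. A call has 1 to 5 rows; each row shifts and turns the commanded pose from where the row before left it, along the tool's axes as they then stand; what a row does not reach is not made up. A row lasts 1/8 s, in which the tool goes at most 62.5 mm and 10.7 degrees, less where a joint would pass 70% of its speed; a pose out of reach is approached as far as the arm can. A call with a gripper value outside its range is refused whole. "jaw" is the finger opening in m, from 0 to 0.0912, set as the call begins (left out, the last holds). The fingers move at their own pace and stop on an object; "newtons" is the grip in N (left out, the last holds). Time passes only in rows, so rows that do not move let the fingers close. It gives the time, the measured TCP pose, the force, the opening and the grip force at its end, in the units of the state.
- env.state(): the state, without advancing time (a new reading comes with each control period).
- env.grab_frame(name): name is "scene" or "top"; returns (picture, depth): 400x640x3 uint8, blue, green, red; 400x640 float32, mm along the optical axis (not along the pixel's ray), 0 where there is no reading.
- env.camera_model(name): a dict with "fx", "fy", "cx", "cy" (pixels), "k1" (the pictures are not rectified: a ray, as slopes to the right and down, at radius r is drawn at 1 + k1 r^2 times it, then the intrinsics apply), "eye" and "rotation" of the camera in the world. Camera axes: x right, y down, z forward; pixel columns grow to the right and rows downward; lengths in mm; the calibration is good to about 2 mm. A picture is of the moment at which its call begins. camera_model takes no time and is no camera call.
- env.job_done(): hands the job in; it is judged then, once.
Trained networks look in the newest picture that a camera, given by its name, has taken for a name from the list of things; names that differ only in an ending like _2 or _b are one class to them, and where a whole thing is asked for, a point or a joint stands for the part that bears it (a point fixed in the world has none). Each returns a list of dicts, best first, with "score" (0 to 1); they miss things now and then, are a little off and sometimes report something else, mostly with a low value. They report only what shows in the picture. A call takes as long as a camera call. They do not tell look-alikes from the thing itself.
- env.boxes_of(camera, target): "bbox" ([left, top, right, bottom] in pixels, round what is visible of it).
- env.pinpoint(camera, target): "location" ([column, row] in pixels: a listed point, or the origin of a listed thing).
The state is a dict: "time_s": time; "qpos": joint angles; "qvel": joint speeds; "effort": joint torques, N m; "ee_pos": TCP position; "ee_rot": TCP orientation; "force": force on the tool from outside, world axes, zero at the start; "torque": the same for the moment, N m; "gripper_width": finger opening in mm; "gripper_force": force on a finger pad.
Only numpy, scipy, OpenCV 4.12 (cv2) and the standard library are available. Lean on these libraries where they do the work, as an engineer would, in place of code of your own. Each camera call takes 0.05 s, during which the arm holds its last target. There are 200 camera calls.

### The job

The stream is over: put the loose kit back where it is kept. Stand the two camera batteries in the battery holder, one in each bay, lay the two portable drives flat in the wooden tray beside each other, not stacked, and slip the roll of tape over the post of the tape spindle so that it lies flat on the foot. Leave the lens cap and the small adapter where they lie: they are still needed.

Things in the scene. Friction and masses are not known exactly. Their poses are not given: they have to be found in the camera images.
- battery_a_c (a point): one of two alike camcorder batteries: a black upright block with a grey plate on top, 38 (its x) by 71 (its y) by 60 mm high, 0.28 kg. The point is its centre, 30 mm above its underside; z up. Which battery goes in which bay, and which way round, is free.
- battery_b_c (a point): one of two alike camcorder batteries: a black upright block with a grey plate on top, 38 (its x) by 71 (its y) by 60 mm high, 0.28 kg. The point is its centre, 30 mm above its underside; z up. Which battery goes in which bay, and which way round, is free.
- drive_a_c (a point): one of two alike portable drives: a flat rounded aluminium slab with two black rubber bands, 57 (its x) by 85 (its y) by 12 mm high, 0.1 kg. The point is its centre, 6 mm above its underside; z up. Where in the tray and which way round is free.
- drive_b_c (a point): one of two alike portable drives: a flat rounded aluminium slab with two black rubber bands, 57 (its x) by 85 (its y) by 12 mm high, 0.1 kg. The point is its centre, 6 mm above its underside; z up. Where in the tray and which way round is free.
- tape_c (a point): the roll of grey cloth tape lying flat on a cardboard core: a ring 65 mm across and 25 mm high with a 39 mm hole through it, 0.07 kg. The point is its centre, half-way up; z up along the hole.
- holder: battery holder: long low grey block fixed to the desk, 68 (its x) by 192 (its y) mm, two shallow bays end to end. Origin under its centre, on the desk; z up. Bay centres 46 mm either side along its y; each bay is 52 (x) by 84 (y) mm inside, floor 5 mm above the desk, walls 8 mm above that floor, 8 mm thick. A battery stands with its 71 mm side along y; hold it at half height or above to clear the walls.
- tray: the drive tray: a shallow pale wooden tray with a cork floor, fixed to the desk, 156 (its x) by 226 (its y) mm outside, 18 mm high, walls 5 mm thick, floor 5 mm above the desk. Origin under its centre on the desk, z up. Two drives fit flat one beside the other along its y, each with its 85 mm side along the tray's y.
- spindle: the tape spindle: a round dark steel foot 100 mm across and 6 mm high, fixed to the desk, with an upright steel post 20 mm thick in its middle whose top is 55 mm above the desk. Origin under its centre on the desk, z up.
- lens_cap: a black lens cap lying on the desk: a flat disc 52 mm across and 9 mm high with two grey grips, no hole. Origin under its centre. Not part of the job: it stays where it is.
- adapter: a small black plug-in adapter lying on the desk, 46 by 26 by 11 mm with a short steel plug at one end. Origin under its centre. Not part of the job: it stays where it is.
Things that resemble listed ones, but are neither listed nor needed, are in the scene too. What is meant by the part that bears tape_c is not pink or purple, and is the smaller of those in its own colour.

How it is judged:
By the outcome, as a careful person would: the job done as asked, in the order asked, and still so for the second after the job is handed in, with the robot touching nothing.
It also fails if it takes over 115 s, if anything falls off the work surface, if the arm or the gripper's body presses on something with over 40 N, if the wrist force passes 120 N, or if a joint passes its speed limit or range.

## Working session

There is one attempt and no reset: what is moved stays moved. The work goes in short steps, Python scripts to look and compute and a tool call to move; the robot and the scene stay as the last step left them, time stands still between calls to the robot, and variables do not carry over. Pictures are saved under pics/ and viewed, at most 14 in all, crops included, and the job is handed in when it is done.

Besides the shell and the picture viewer there is one more tool, called after "Call:" by a JSON object that holds its "fn" and its "kwargs". arm_command: Moves the arm, as the interface text tells. Its arguments: {"type":"object","properties":{"motion":{"type":"array"},"jaw":{"type":"number"},"newtons":{"type":"number"}},"required":["motion"]}

```bash
mkdir -p pics; ls; cat > h.py <<'E'
import numpy as np, cv2
from workcell import env
def ray(cam,px):
    m=env.camera_model(cam);d=np.array([(px[0]-m['cx'])/m['fx'],(px[1]-m['cy'])/m['fy']])
    u=d.copy()
    for _ in range(20): u=d/(1+m['k1']*(u@u))
    R=np.array(m['rotation']).reshape(3,3)
    return np.array(m['eye'],float),R@np.array([u[0],u[1],1.0])
def at_z(cam,px,z):
    e,r=ray(cam,px);return e+r*(z-e[2])/r[2]
def dep(cam,D,px):
    e,r=ray(cam,px);c,w=int(round(px[0])),int(round(px[1]))
    p=D[max(0,w-1):w+2,max(0,c-1):c+2];p=p[p>0]
    return e+r*np.median(p) if p.size else np.full(3,np.nan)
def cloud(cam,D):
    m=env.camera_model(cam);v,u=np.mgrid[0:D.shape[0],0:D.shape[1]]
    d=np.stack([(u-m['cx'])/m['fx'],(v-m['cy'])/m['fy']],-1);q=d.copy()
    for _ in range(20): q=d/(1+m['k1']*(q**2).sum(-1,keepdims=True))
    r=np.concatenate([q,np.ones(q.shape[:2]+(1,))],-1)*D[...,None]
    P=r@np.array(m['rotation']).reshape(3,3).T+np.array(m['eye'])
    P[D<=0]=np.nan;return P
E
python3 - <<'E'
from h import *
s=env.state();print(s)
for c in('scene','top'):
    m=env.camera_model(c);print(c,m)
    I,D=env.grab_frame(c);cv2.imwrite(f'pics/{c}0.png',I);np.save(f'{c}0.npy',D)
    for t in['battery_a_c','drive_a_c','tape_c','holder','tray','spindle','lens_cap','adapter']:
        for p in env.pinpoint(c,t):
            if p['score']>.2:print(c,t,np.round(p['location'],1),round(p['score'],2),np.round(dep(c,D,p['location'])))
E
```

```text
pics
{'time_s': 0.0, 'qpos': array([-6.84664339e+01,  1.83520850e+01,  8.97066967e+01,  6.96504606e-05,
        7.20416853e+01, -1.14501519e+00]), 'qvel': array([-0.0237929 ,  0.04874828, -0.06860146, -0.06690452,  0.04199727,
        0.05601856]), 'effort': array([-5.25350319e-03, -4.12480867e+01, -2.31978053e+01,  7.23429909e-02,
        4.56997391e-02, -1.32748610e-04]), 'ee_pos': array([ 221.51724744, -530.05730225,  200.91386271]), 'ee_rot': array([-1.79899554e+02, -2.07383134e-03,  2.26785579e+01]), 'force': array([-0.32546548, -0.95188018, -0.2361005 ]), 'torque': array([-0.01594123,  0.04545611,  0.02465411]), 'gripper_force': 0.0, 'gripper_width': 91.18371385746046}
scene {'fx': 441.93369351604224, 'fy': 441.93369351604224, 'cx': 321.3731490454374, 'cy': 192.16974266767653, 'k1': 0.035126851907080675, 'eye': array([1373.41660584,   73.2198973 , 1067.68292383]), 'rotation': array([-138.49358985,    0.742603  ,   93.83433669])}Traceback (most recent call last):
  File "<stdin>", line 8, in <module>
  File "h.py", line 12, in dep
    e,r=ray(cam,px);c,w=int(round(px[0])),int(round(px[1]))
        ~~~^^^^^^^^
  File "h.py", line 7, in ray
    R=np.array(m['rotation']).reshape(3,3)
ValueError: cannot reshape array of size 3 into shape (3,3)
```

```bash
sed -i "s/np.array(m\['rotation'\]).reshape(3,3)/Rot.from_euler('xyz',m['rotation'],degrees=True).as_matrix()/; 1a from scipy.spatial.transform import Rotation as Rot" h.py
python3 - <<'E'
from h import *
for c in('scene','top'):
    m=env.camera_model(c);print(c,m)
    I,D=env.grab_frame(c);cv2.imwrite(f'pics/{c}0.png',I);np.save(f'{c}0.npy',D)
    for t in['battery_a_c','drive_a_c','tape_c','holder','tray','spindle','lens_cap','adapter']:
        for p in env.pinpoint(c,t):
            if p['score']>.2:print(c,t,np.round(p['location'],1),round(p['score'],2),np.round(dep(c,D,p['location'])))
E
```

```text
scene {'fx': 441.93369351604224, 'fy': 441.93369351604224, 'cx': 321.3731490454374, 'cy': 192.16974266767653, 'k1': 0.035126851907080675, 'eye': array([1373.41660584,   73.2198973 , 1067.68292383]), 'rotation': array([-138.49358985,    0.742603  ,   93.83433669])}
scene battery_a_c [204.1 193.7] 0.69 [ 466. -377.    8.]
scene battery_a_c [394.  251.1] 0.67 [686. 212.  60.]
scene drive_a_c [318.1 206.6] 0.73 [503.  -9.  12.]
scene tape_c [182.8 243.2] 0.92 [ 653. -396.   -0.]
scene tape_c [279.8 162.1] 0.72 [ 306. -155.    4.]
scene tape_c [278.3 189.4] 0.6 [ 428. -144.    1.]
scene holder [318.9 259.6] 0.76 [697.   7.  15.]
scene spindle [206.8 194.6] 0.89 [ 471. -367.   10.]
scene lens_cap [369.  220.6] 0.51 [546. 148.   9.]
scene adapter [268.8 216.9] 0.5 [ 551. -156.   12.]
top {'fx': 396.1440900057551, 'fy': 396.1440900057551, 'cx': 314.4584950854954, 'cy': 204.7720917185428, 'k1': 0.028508089480026307, 'eye': array([440.14951761, -14.61073126, 961.73956639]), 'rotation': array([-175.69878917,   -0.22051889,  -91.06089657])}
top battery_a_c [216.3 138. ] 0.58 [666. 204.  61.]
top battery_a_c [372.8 189.5] 0.32 [ 546. -161.   11.]
top drive_a_c [305.8 213.9] 0.85 [490.   2.  13.]
top tape_c [465.3 135.7] 0.97 [ 676. -393.    1.]
top tape_c [411.2 249.1] 0.93 [ 401. -251.    1.]
top tape_c [366.1 233.7] 0.79 [ 440. -143.    2.]
top tape_c [364.6 282.6] 0.69 [ 323. -136.    2.]
top holder [301.8 130.8] 0.71 [694.   8.   9.]
top tray [154.7 221.3] 0.73 [479. 364.   5.]
top tray [304.1 132. ] 0.66 [689.   2.  14.]
top spindle [458.4 219.7] 0.97 [ 469. -363.   13.]
top lens_cap [243.7 188.2] 0.73 [555. 150.  11.]
top adapter [372.2 188. ] 0.73 [ 549. -159.   13.]
```

View pics/scene0.png

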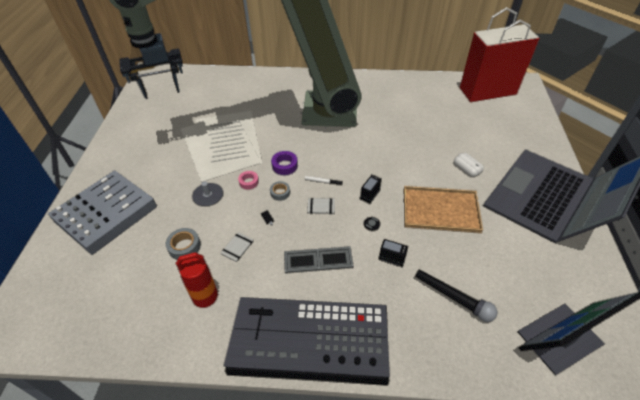

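View pics/top0.png

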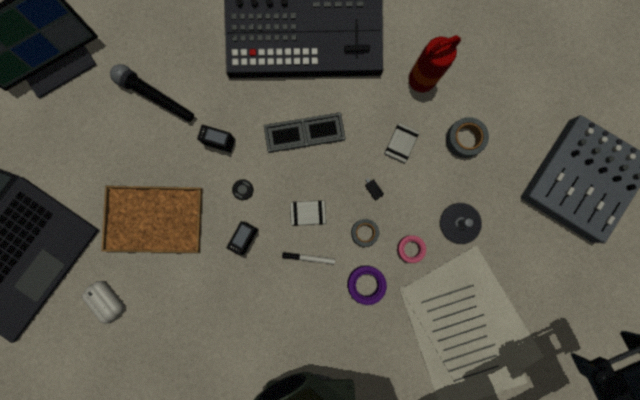

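```bash
cat > seg.py <<'E'
from h import *
def seg(cam,D,seed,R,zlo,zhi,pr=True):
    P=cloud(cam,D).reshape(-1,3)
    k=(np.hypot(P[:,0]-seed[0],P[:,1]-seed[1])<R)&(P[:,2]>zlo)&(P[:,2]<zhi);P=P[k]
    if len(P)<8:return None
    (cx,cy),(w,h),a=cv2.minAreaRect(P[:,:2].astype(np.float32))
    if w>h:w,h,a=h,w,a-90
    a=(a+90)%180   # direction of long side
    return len(P),np.round([cx,cy,np.median(P[:,2]),w,h,a],1),np.round(np.r_[P[:,:2].mean(0)],1)
E
python3 - <<'E'
from seg import *
S={'batt1':(666,204,65,50,70),'batt2':(425,155,65,50,70),'drive1':(495,-3,65,8,20),'drive2':(665,-235,65,8,20),'tape':(440,-143,45,15,35),'bigtape':(676,-393,60,15,45),'holder':(694,5,115,7,25),'tray':(479,364,150,12,28),'post':(470,-365,40,45,65),'foot':(470,-365,65,3,12),'cap':(550,150,40,5,15),'adapter':(549,-158,40,5,15)}
for c in('top','scene'):
    D=np.load(c+'0.npy')
    for n,(x,y,R,a,b) in S.items():print(c,n,seg(c,D,(x,y),R,a,b))
D=np.load('top0.npy');P=cloud('top',D)
print('table z',np.nanmedian(P[150:260,270:290,2]),P[213,305],P[143,402])
I=cv2.imread('pics/top0.png')
cv2.imwrite('pics/c1.png',cv2.resize(I[90:290,100:500],None,fx=2,fy=2,interpolation=cv2.INTER_CUBIC))
E
```

```text
top batt1 (526, array([671.8, 210.1,  60.8,  37.9,  70.7,  72.4]), array([670.7, 208.6]))
top batt2 (538, array([436.6, 149.8,  61. ,  38.1,  70.5, 150.7]), array([436.5, 149. ]))
top drive1 (828, array([493.9,  -2.8,  13.2,  56.6,  84.7,  91.7]), array([493.9,  -2.9]))
top drive2 (807, array([ 660. , -234.3,   13.2,   57.1,   84.9,  154.6]), array([ 659.4, -233.6]))
top tape (395, array([ 444. , -137.5,   25.8,   61.2,   61.7,   88.5]), array([ 444.1, -137.5]))
top bigtape (982, array([ 666.6, -388.1,   36.1,   91. ,   92.1,  140.2]), array([ 664.7, -385.2]))
top holder (1222, array([673.6,   6. ,  12.1, 172.6, 198. ,  73.9]), array([690.4,   1.9]))
top tray (871, array([485.2, 383. ,  17.9, 157.5, 259.7,  87.9]), array([482.1, 381.4]))
top post (67, array([ 462.6, -369.6,   55.3,   17.1,   18.4,  176.7]), array([ 462.8, -369. ]))
top foot (1384, array([ 468.9, -363.1,    6.9,  124.3,  128.1,   37.3]), array([ 464.2, -367.2]))
top cap (356, array([554.3, 152.6,  10. ,  52.8,  56.3, 174.7]), array([552.9, 153.4]))
top adapter (229, array([ 542.1, -151.8,   11.7,   56.3,   68.6,   44.
[... 593 characters left out ...]
71.1, -385.9]))
scene holder (735, array([668. ,  -0. ,  11.4, 120.2, 193.3,  98.9]), array([692.7,   3.8]))
scene tray (505, array([486.6, 383.9,  16.2, 161.2, 257.3,  88.6]), array([490.6, 378.7]))
scene post (32, array([ 464.2, -366.6,   52.4,   16.1,   18.5,  179.3]), array([ 466. , -366.6]))
scene foot (479, array([ 474.9, -366.4,    5.9,  112.1,  118.7,  119.1]), array([ 470. , -366.1]))
scene cap (180, array([555. , 152.5,   8.6,  50.4,  57.3,  96.5]), array([555.8, 156.2]))
scene adapter (117, array([ 552.4, -156.2,    9.9,   39.8,   62.8,   58. ]), array([ 551.4, -160.9]))
table z 1.1367328002683053 [491.91830021   3.40921102  15.58151833] [ 657.9447914  -234.87478942   12.74193822]
```

View pics/c1.png

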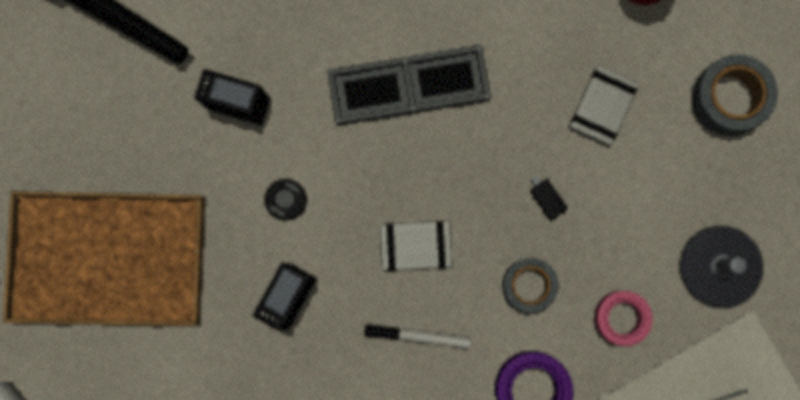

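```bash
python3 - <<'E'
from seg import *
for c in('top','scene'):
    D=np.load(c+'0.npy');P=cloud(c,D)
    for n,px,zl,zh,R in(('holder',(693,3),7,25,115),('tray',(480,372),11,26,145),('spindle',(464,-367),3.5,12,75),('adapter',(549,-160),6,16,45)):
        d=np.hypot(P[...,0]-px[0],P[...,1]-px[1])
        M=((P[...,2]>zl)&(P[...,2]<zh)&(d<R)).astype(np.uint8)
        M2=cv2.morphologyEx(M,cv2.MORPH_CLOSE,np.ones((3,3)))
        k,L,s,_=cv2.connectedComponentsWithStats(M2)
        i=1+np.argmax(s[1:,4]);q=P[(L==i)&(M>0)]
        r=cv2.minAreaRect(q[:,:2].astype(np.float32));print(c,n,len(q),np.round(r[0],1),np.round(r[1],1),round(r[2],1),np.median(q[:,2]))
E
```

```text
top holder 1220 [690.5   2.3] [ 68.9 191.9] 8.4 12.109559663639573
top tray 822 [484.7 367.6] [229.1 157.5] 87.9 17.921028206056747
top spindle 1343 [ 466.3 -371.3] [143.1 121.3] 40.0 7.016605637300586
top adapter 222 [ 551.6 -162. ] [55.  26.8] 32.6 11.951498998200066
scene holder 732 [691.8   4.3] [ 71.9 192.1] 8.9 11.392446094497018
scene tray 517 [486.2 369.7] [229.  161.2] 88.6 16.069511656286977
scene spindle 440 [ 468.7 -369.7] [ 99.8 122.2] 50.4 6.11362647363967
scene adapter 112 [ 552.3 -160.1] [55.7 26.8] 33.2 10.105453563589208
```

```bash
cat > plan.py <<'E'
from h import *
import sys
# usage: plan.py x y z yaw : offset in present axes after turning, and the turn
def plan(x,y,z,yaw):
    s=env.state();p=s['ee_pos'];y0=s['ee_rot'][2]
    sp=(y0-yaw+90)%180-90
    for o in(0,180,-180):
        q6=s['qpos'][5]+sp+o
        if abs(q6+0)<130:print('spin deg',round(sp+o,1),'rad',round(np.radians(sp+o),3),'q6~(before base turn)',round(q6))
    d=np.array([x,y,z])-p
    c,n=np.cos(np.radians(y0-sp)),np.sin(np.radians(y0-sp))
    print('t',round(s['time_s'],2),'pos',np.round(p,1),'yaw',round(y0,1),'w',round(s['gripper_width'],1),'f',np.round(s['force'],1))
    print('after the spin: offset mm',np.round([c*d[0]+n*d[1], n*d[0]-c*d[1], -d[2]],1))
if __name__=='__main__':plan(*map(float,sys.argv[1:5]))
E
python3 plan.py 672 211 120 73
```

```text
spin deg -50.3 rad -0.878 q6~(before base turn) -51
spin deg 129.7 rad 2.263 q6~(before base turn) 129
t 1.0 pos [ 221.7 -530.6  201.8] yaw 22.7 w 91.4 f [-0.   0.1 -0.8]
after the spin: offset mm [840.8 213.8  81.8]
```

Call:
{"fn": "arm_command", "kwargs": {"motion": [{"offset": [0,0,0],"spin": -0.1756},{"offset": [0,0,0],"spin": -0.1756},{"offset": [0,0,0],"spin": -0.1756},{"offset": [0,0,0],"spin": -0.1756},{"offset": [0,0,0],"spin": -0.1756}], "jaw": 0.065, "newtons": 25}}

```text
time_s: 1.62
ee_pos: [221.7, -530.6, 201.8]
ee_rot: [180.0, 0.0, 73.3]
force: [-0.2, -0.8, -0.2]
gripper_width: 65.1
gripper_force: 0.0
```

Call:
{"fn": "arm_command", "kwargs": {"motion": [{"offset": [0.056,0.01425,0],"spin": 0},{"offset": [0.056,0.01425,0],"spin": 0},{"offset": [0.056,0.01425,0],"spin": 0},{"offset": [0.056,0.01425,0],"spin": 0},{"offset": [0.056,0.01425,0],"spin": 0}]}}

```text
time_s: 2.25
ee_pos: [372.6, -282.1, 202.0]
ee_rot: [179.9, 0.0, 73.0]
force: [1.2, -1.0, 0.3]
gripper_width: 65.0
gripper_force: 0.0
```

Call:
{"fn": "arm_command", "kwargs": {"motion": [{"offset": [0.056,0.01425,0],"spin": 0},{"offset": [0.056,0.01425,0],"spin": 0},{"offset": [0.056,0.01425,0],"spin": 0},{"offset": [0.056,0.01425,0],"spin": 0},{"offset": [0.056,0.01425,0],"spin": 0}]}}

```text
time_s: 2.88
ee_pos: [522.7, -35.0, 202.0]
ee_rot: [179.9, 0.0, 73.0]
force: [1.2, -0.4, 0.2]
gripper_width: 65.4
gripper_force: 0.0
```

Call:
{"fn": "arm_command", "kwargs": {"motion": [{"offset": [0.056,0.01425,0],"spin": 0},{"offset": [0.056,0.01425,0],"spin": 0},{"offset": [0.056,0.01425,0],"spin": 0},{"offset": [0.056,0.01425,0],"spin": 0},{"offset": [0.056,0.01425,0.02],"spin": 0}]}}

```text
time_s: 3.5
ee_pos: [673.9, 212.2, 183.4]
ee_rot: [179.8, -0.1, 73.0]
force: [-0.4, -0.2, -0.3]
gripper_width: 65.2
gripper_force: 0.0
```

```bash
python3 plan.py 672 211 35 73
```

```text
spin deg -0.0 rad -0.0 q6~(before base turn) 34
t 3.5 pos [673.9 212.2 183.4] yaw 73.0 w 65.2 f [-0.4 -0.2 -0.3]
after the spin: offset mm [ -1.7  -1.5 148.4]
```

Call:
{"fn": "arm_command", "kwargs": {"motion": [{"offset": [0,0,0.04],"spin": 0},{"offset": [0,0,0.04],"spin": 0},{"offset": [0,0,0.04],"spin": 0},{"offset": [0,0,0.026],"spin": 0},{"offset": [0,0,0],"spin": 0}]}}

```text
time_s: 4.12
ee_pos: [670.2, 209.6, 33.1]
ee_rot: [-179.7, 0.2, 73.0]
force: [0.5, -0.3, 0.1]
gripper_width: 64.8
gripper_force: 0.0
```

Call:
{"fn": "arm_command", "kwargs": {"motion": [{"offset": [0,0,0],"spin": 0},{"offset": [0,0,0],"spin": 0},{"offset": [0,0,0],"spin": 0},{"offset": [0,0,0],"spin": 0}], "jaw": 0.02}}

```text
time_s: 4.62
ee_pos: [672.5, 210.3, 37.1]
ee_rot: [179.9, -0.1, 73.0]
force: [-2.1, -0.1, 4.0]
gripper_width: 37.9
gripper_force: 25.0
```

Call:
{"fn": "arm_command", "kwargs": {"motion": [{"offset": [0,0,-0.02],"spin": 0},{"offset": [0,0,-0.03],"spin": 0},{"offset": [0,0,0],"spin": -0.149},{"offset": [0,0,0],"spin": -0.149},{"offset": [0,0,0],"spin": -0.149}]}}

```text
time_s: 5.25
ee_pos: [671.4, 209.9, 85.1]
ee_rot: [-179.9, 0.0, 98.9]
force: [0.9, -0.1, -1.1]
gripper_width: 37.8
gripper_force: 25.0
```

```bash
python3 plan.py 684 49 85 98.6
```

```text
spin deg 0.3 rad 0.005 q6~(before base turn) 8
t 5.25 pos [671.4 209.9  85.1] yaw 98.9 w 37.8 f [ 0.9 -0.1 -1.1]
after the spin: offset mm [-1.61e+02 -1.16e+01  1.00e-01]
```

Call:
{"fn": "arm_command", "kwargs": {"motion": [{"offset": [-0.041,-0.003,0],"spin": 0},{"offset": [-0.04,-0.003,0],"spin": 0},{"offset": [-0.04,-0.003,0],"spin": 0},{"offset": [-0.04,-0.0026,0],"spin": 0},{"offset": [0,0,0],"spin": 0}]}}

```text
time_s: 5.88
ee_pos: [684.3, 46.0, 85.1]
ee_rot: [-179.9, 0.1, 98.4]
force: [0.4, 1.3, -1.8]
gripper_width: 37.7
gripper_force: 25.0
```

```bash
python3 - <<'E'
from h import *
from plan import plan
I,D=env.grab_frame('top');plan(684,49,42,98.6)
P=cloud('top',D).reshape(-1,3)
k=(abs(P[:,0]-684)<50)&(abs(P[:,1]-49)<60)
print(len(P[k]))
I2,D2=env.grab_frame('scene');cv2.imwrite('pics/s1.png',cv2.resize(I2[180:330,220:460],None,fx=3,fy=3,interpolation=cv2.INTER_CUBIC))
E
```

```text
spin deg -0.1 rad -0.003 q6~(before base turn) -6
t 5.92 pos [684.2  47.8  85.2] yaw 98.5 w 38.1 f [-0.3 -0.3 -2.4]
after the spin: offset mm [ 1.2  0.  43.2]
6449
```

View pics/s1.png

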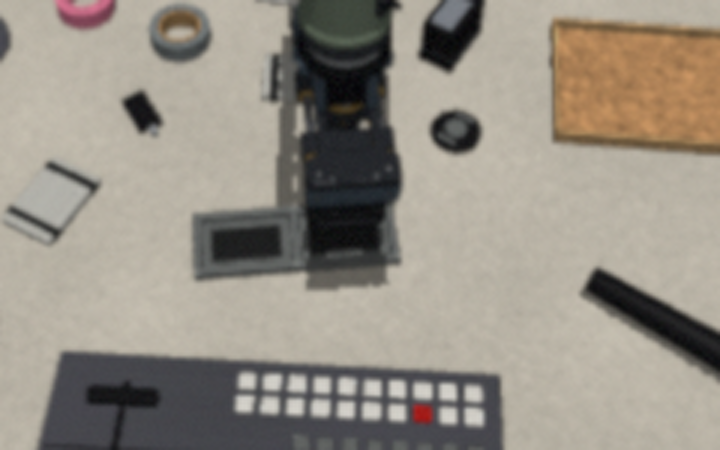

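The battery hangs over the right-hand bay (crop about 345, 235); the left bay at (245, 243) is free. Lowering.

Call:
{"fn": "arm_command", "kwargs": {"motion": [{"offset": [0.001,0,0.02],"spin": 0},{"offset": [0,0,0.015],"spin": 0},{"offset": [0,0,0.006],"spin": 0},{"offset": [0,0,0.003],"spin": 0},{"offset": [0,0,0],"spin": 0}]}}

```text
time_s: 6.6
ee_pos: [684.9, 50.4, 42.3]
ee_rot: [179.9, 0.0, 98.6]
force: [0.9, 0.0, -2.3]
gripper_width: 37.8
gripper_force: 25.0
```

Call:
{"fn": "arm_command", "kwargs": {"motion": [{"offset": [0,0,0],"spin": 0},{"offset": [0,0,0],"spin": 0}]}}

```text
time_s: 6.85
ee_pos: [684.9, 50.2, 42.1]
ee_rot: [179.9, 0.0, 98.6]
force: [1.2, -0.1, -1.6]
gripper_width: 37.7
gripper_force: 24.9
```

Call:
{"fn": "arm_command", "kwargs": {"motion": [{"offset": [0,0,0.001],"spin": 0},{"offset": [0,0,0.001],"spin": 0},{"offset": [0,0,0],"spin": 0}]}}

```text
time_s: 7.22
ee_pos: [684.9, 50.1, 42.0]
ee_rot: [179.9, 0.0, 98.6]
force: [-3.3, 0.0, 8.7]
gripper_width: 37.7
gripper_force: 25.0
```

Call:
{"fn": "arm_command", "kwargs": {"motion": [{"offset": [0,0,0],"spin": 0},{"offset": [0,0,0],"spin": 0},{"offset": [0,0,-0.03],"spin": 0},{"offset": [0,0,-0.05],"spin": 0},{"offset": [0,0,-0.03],"spin": 0}], "jaw": 0.06}}

```text
time_s: 7.85
ee_pos: [685.3, 50.2, 152.0]
ee_rot: [179.8, 0.0, 98.6]
force: [-0.2, 1.3, -0.4]
gripper_width: 59.8
gripper_force: 0.0
```

```bash
python3 plan.py 437.5 150 150 151.5
```

```text
spin deg -52.9 rad -0.923 q6~(before base turn) -58
spin deg 127.1 rad 2.218 q6~(before base turn) 122
t 7.85 pos [685.3  50.2 152. ] yaw 98.6 w 59.8 f [-0.2  1.3 -0.4]
after the spin: offset mm [265.4 -30.6   2. ]
```

Call:
{"fn": "arm_command", "kwargs": {"motion": [{"offset": [0,0,0],"spin": -0.1846},{"offset": [0,0,0],"spin": -0.1846},{"offset": [0,0,0],"spin": -0.1846},{"offset": [0,0,0],"spin": -0.1846},{"offset": [0,0,0],"spin": -0.1846}]}}

```text
time_s: 8.48
ee_pos: [684.3, 50.2, 149.3]
ee_rot: [-180.0, -0.0, 151.8]
force: [-0.5, 0.3, 0.1]
gripper_width: 60.2
gripper_force: 0.0
```

Call:
{"fn": "arm_command", "kwargs": {"motion": [{"offset": [0.053,-0.006,0],"spin": 0},{"offset": [0.053,-0.006,0],"spin": 0},{"offset": [0.053,-0.006,0],"spin": 0},{"offset": [0.053,-0.006,0],"spin": 0},{"offset": [0.053,-0.006,0],"spin": 0}]}}

```text
time_s: 9.1
ee_pos: [435.6, 150.8, 149.6]
ee_rot: [180.0, -0.0, 151.5]
force: [0.1, 0.9, 0.0]
gripper_width: 60.0
gripper_force: 0.0
```

```bash
python3 - <<'E'
from seg import *
from plan import plan
I,D=env.grab_frame('top')
plan(437.5,150,37,151.5)
print(seg('top',D,(684,50),65,55,80))
E
```

```text
spin deg 0.0 rad 0.0 q6~(before base turn) -44
t 9.15 pos [428.3 151.6 149. ] yaw 151.5 w 60.1 f [-6.8 -0.7 -0.7]
after the spin: offset mm [ -8.8   3.  112. ]
(520, array([684.1,  50.4,  66.2,  38.5,  70.6,  98.5]), array([682.6,  50.2]))
```

Call:
{"fn": "arm_command", "kwargs": {"motion": [{"offset": [0,0,0.03],"spin": 0},{"offset": [0,0,0.03],"spin": 0},{"offset": [0,0,0],"spin": 0}]}}

```text
time_s: 9.52
ee_pos: [435.6, 149.8, 88.1]
ee_rot: [-179.8, -0.2, 151.5]
force: [-0.2, 0.2, -0.1]
gripper_width: 60.0
gripper_force: 0.0
```

```bash
python3 plan.py 437.5 150 37 151.5
```

```text
spin deg -0.0 rad -0.0 q6~(before base turn) -44
t 9.53 pos [435.6 149.8  88.1] yaw 151.5 w 60.0 f [-0.2  0.2 -0.1]
after the spin: offset mm [-1.5  1.1 51.1]
```

Call:
{"fn": "arm_command", "kwargs": {"motion": [{"offset": [0,0,0.03],"spin": 0},{"offset": [0,0,0.022],"spin": 0},{"offset": [0,0,0],"spin": 0}]}}

```text
time_s: 9.9
ee_pos: [437.1, 150.2, 37.6]
ee_rot: [-179.9, -0.1, 151.5]
force: [-0.0, -0.6, -0.4]
gripper_width: 59.9
gripper_force: 0.0
```

Call:
{"fn": "arm_command", "kwargs": {"motion": [{"offset": [0,0,0],"spin": 0},{"offset": [0,0,0],"spin": 0},{"offset": [0,0,0],"spin": 0},{"offset": [0,0,0],"spin": 0}], "jaw": 0.02}}

```text
time_s: 10.4
ee_pos: [438.0, 150.5, 38.7]
ee_rot: [179.9, 0.1, 151.5]
force: [-1.3, -0.3, 6.3]
gripper_width: 37.8
gripper_force: 24.9
```

Call:
{"fn": "arm_command", "kwargs": {"motion": [{"offset": [0,0,-0.04],"spin": 0},{"offset": [0,0,-0.05],"spin": 0},{"offset": [0,0,-0.02],"spin": 0},{"offset": [0,0,0],"spin": 0.154},{"offset": [0,0,0],"spin": 0.154}]}}

```text
time_s: 11.02
ee_pos: [436.8, 150.2, 147.8]
ee_rot: [-180.0, -0.0, 133.5]
force: [0.3, 0.7, -2.6]
gripper_width: 37.9
gripper_force: 24.9
```

Call:
{"fn": "arm_command", "kwargs": {"motion": [{"offset": [0,0,0],"spin": 0.154},{"offset": [0,0,0],"spin": 0.154},{"offset": [0,0,0],"spin": 0.154},{"offset": [0,0,0],"spin": 0.153}]}}

```text
time_s: 11.52
ee_pos: [436.5, 150.2, 147.3]
ee_rot: [-179.9, 0.0, 98.3]
force: [0.2, -0.4, -2.5]
gripper_width: 37.7
gripper_force: 24.9
```

```bash
python3 plan.py 698 -42.5 147 98.6
```

```text
spin deg -0.3 rad -0.005 q6~(before base turn) 9
t 11.53 pos [436.5 150.2 147.3] yaw 98.3 w 37.7 f [ 0.2 -0.4 -2.5]
after the spin: offset mm [-229.6  229.7    0.3]
```

Call:
{"fn": "arm_command", "kwargs": {"motion": [{"offset": [-0.038,0.038,0],"spin": 0},{"offset": [-0.038,0.038,0],"spin": 0},{"offset": [-0.038,0.038,0],"spin": 0},{"offset": [-0.038,0.038,0],"spin": 0},{"offset": [-0.038,0.038,0],"spin": 0}]}}

```text
time_s: 12.15
ee_pos: [654.2, -10.2, 147.0]
ee_rot: [-179.9, -0.0, 98.6]
force: [0.1, 1.3, -2.5]
gripper_width: 37.9
gripper_force: 25.0
```

Call:
{"fn": "arm_command", "kwargs": {"motion": [{"offset": [-0.038,0.038,0],"spin": 0},{"offset": [-0.0015,0.0015,0],"spin": 0},{"offset": [0,0,0.04],"spin": 0},{"offset": [0,0,0],"spin": 0},{"offset": [0,0,0],"spin": 0}]}}

```text
time_s: 12.78
ee_pos: [698.4, -41.8, 108.6]
ee_rot: [180.0, 0.0, 98.6]
force: [-0.2, -0.2, -1.7]
gripper_width: 37.8
gripper_force: 25.0
```

```bash
python3 plan.py 698 -42.5 44 98.6
```

```text
spin deg 0.0 rad 0.0 q6~(before base turn) -13
t 12.78 pos [698.4 -41.8 108.6] yaw 98.6 w 37.8 f [-0.2 -0.2 -1.7]
after the spin: offset mm [-0.7 -0.5 64.6]
```

Call:
{"fn": "arm_command", "kwargs": {"motion": [{"offset": [0,0,0.03],"spin": 0},{"offset": [0,0,0.02],"spin": 0},{"offset": [0,0,0.01],"spin": 0},{"offset": [0,0,0.004],"spin": 0},{"offset": [0,0,0.001],"spin": 0}]}}

```text
time_s: 13.4
ee_pos: [699.0, -42.2, 44.0]
ee_rot: [179.9, 0.0, 98.6]
force: [-1.0, 0.6, 1.7]
gripper_width: 37.7
gripper_force: 25.0
```

Call:
{"fn": "arm_command", "kwargs": {"motion": [{"offset": [0,0,0.001],"spin": 0},{"offset": [0,0,0],"spin": 0}]}}

```text
time_s: 13.65
ee_pos: [698.9, -42.1, 43.9]
ee_rot: [179.9, 0.0, 98.6]
force: [-1.9, 1.2, 5.0]
gripper_width: 37.7
gripper_force: 25.0
```

Call:
{"fn": "arm_command", "kwargs": {"motion": [{"offset": [0,0,0],"spin": 0},{"offset": [0,0,0],"spin": 0},{"offset": [0,0,-0.03],"spin": 0},{"offset": [0,0,-0.05],"spin": 0},{"offset": [0,0,-0.02],"spin": 0}], "jaw": 0.06}}

```text
time_s: 14.28
ee_pos: [700.2, -42.6, 145.2]
ee_rot: [179.7, 0.1, 98.6]
force: [-1.1, 0.7, 1.2]
gripper_width: 60.0
gripper_force: 0.0
```

```bash
python3 plan.py 494.8 -2.5 100 92
```

```text
spin deg 6.6 rad 0.115 q6~(before base turn) -6
t 14.28 pos [700.2 -42.6 145.2] yaw 98.6 w 60.0 f [-1.1  0.7  1.2]
after the spin: offset mm [  47.2 -203.9   45.2]
```

Call:
{"fn": "arm_command", "kwargs": {"motion": [{"offset": [0,0,0],"spin": 0.115},{"offset": [0.012,-0.051,0],"spin": 0},{"offset": [0.012,-0.051,0],"spin": 0},{"offset": [0.012,-0.051,0],"spin": 0},{"offset": [0.011,-0.05,0],"spin": 0}], "jaw": 0.076}}

```text
time_s: 14.9
ee_pos: [492.4, -2.2, 141.7]
ee_rot: [180.0, 0.0, 92.0]
force: [0.3, 0.5, 0.1]
gripper_width: 76.1
gripper_force: 0.0
```

Call:
{"fn": "arm_command", "kwargs": {"motion": [{"offset": [0,0,0.04],"spin": 0},{"offset": [0,0,0.04],"spin": 0},{"offset": [0,0,0.02],"spin": 0},{"offset": [0,0,0],"spin": 0},{"offset": [0,0,0],"spin": 0}]}}

```text
time_s: 15.52
ee_pos: [494.9, -2.5, 42.6]
ee_rot: [179.9, 0.0, 92.0]
force: [-0.2, -0.9, 0.2]
gripper_width: 76.1
gripper_force: 0.0
```

```bash
python3 - <<'E'
from seg import *
from plan import plan
I,D=env.grab_frame('scene');print(seg('scene',D,(698,-42),60,55,80),seg('scene',D,(684,50),60,55,80))
plan(494.8,-2.5,17,92)
E
```

```text
(345, array([699.9, -38.6,  64.7,  39.6,  70.5,  97.5]), array([702.6, -38.8])) (361, array([687.7,  39.5,  64.6,  43.5,  96.9,  98. ]), array([688.2,  49.1]))
spin deg 0.0 rad 0.0 q6~(before base turn) -4
t 15.57 pos [495.   -2.5  42.8] yaw 92.0 w 75.9 f [-0.4 -0.5 -0.4]
after the spin: offset mm [ 0.  -0.2 25.8]
```

Call:
{"fn": "arm_command", "kwargs": {"motion": [{"offset": [0,0,0.02],"spin": 0},{"offset": [0,0,0.007],"spin": 0},{"offset": [0,0,0],"spin": 0},{"offset": [0,0,0],"spin": 0}]}}

```text
time_s: 16.08
ee_pos: [494.5, -2.4, 15.4]
ee_rot: [179.9, 0.0, 92.0]
force: [-0.3, -0.3, 0.2]
gripper_width: 76.5
gripper_force: 0.0
```

Call:
{"fn": "arm_command", "kwargs": {"motion": [{"offset": [0,0,0],"spin": 0},{"offset": [0,0,0],"spin": 0},{"offset": [0,0,0],"spin": 0},{"offset": [0,0,0],"spin": 0}], "jaw": 0.045, "newtons": 20}}

```text
time_s: 16.58
ee_pos: [493.9, -2.4, 14.8]
ee_rot: [180.0, 0.0, 92.0]
force: [0.1, 1.2, 0.5]
gripper_width: 44.8
gripper_force: 0.0
```

Call:
{"fn": "arm_command", "kwargs": {"motion": [{"offset": [0,0,-0.02],"spin": 0},{"offset": [0,0,-0.03],"spin": 0},{"offset": [0,0,-0.03],"spin": 0},{"offset": [0,0,0],"spin": 0.065}]}}

```text
time_s: 17.08
ee_pos: [495.7, -2.4, 97.1]
ee_rot: [179.7, 0.0, 88.2]
force: [0.8, -0.5, 0.0]
gripper_width: 45.0
gripper_force: 0.0
```

```bash
python3 plan.py 487.5 415.5 80 88.2
```

```text
spin deg -0.0 rad -0.0 q6~(before base turn) 0
t 17.07 pos [495.7  -2.4  97.1] yaw 88.2 w 45.0 f [ 0.8 -0.5  0. ]
after the spin: offset mm [417.5 -21.3  17.1]
```

```bash
python3 - <<'E'
from seg import *
I,D=env.grab_frame('scene');print(seg('scene',D,(495,0),75,6,22))
cv2.imwrite('pics/s2.png',cv2.resize(I[150:290,220:420],None,fx=4,fy=4,interpolation=cv2.INTER_CUBIC))
E
```

```text
(397, array([490.2,  11.4,  11.6,  70.7, 125.3,  89.6]), array([496.4,  -1. ]))
```

View pics/s2.png

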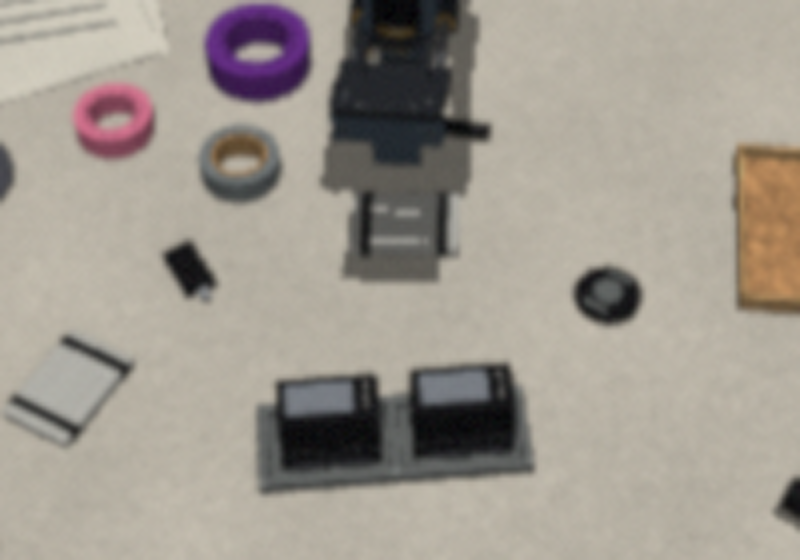

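The drive still lies at about (410, 225) in the crop and both batteries stand in their bays. The fingers closed without holding it; I will go down again and look before closing.

Call:
{"fn": "arm_command", "kwargs": {"motion": [{"offset": [0,0,0],"spin": -0.065},{"offset": [0,0,0],"spin": 0},{"offset": [0,0,0.04],"spin": 0},{"offset": [0,0,0.03],"spin": 0},{"offset": [0,0,0.009],"spin": 0}], "jaw": 0.08}}

```text
time_s: 17.75
ee_pos: [492.4, -2.4, 14.0]
ee_rot: [-179.8, -0.0, 92.0]
force: [-0.2, 0.2, 0.2]
gripper_width: 80.0
gripper_force: 0.0
```

Call:
{"fn": "arm_command", "kwargs": {"motion": [{"offset": [0,0,0],"spin": 0},{"offset": [0,0,0],"spin": 0}], "jaw": 0.06}}

```text
time_s: 18.0
ee_pos: [494.9, -2.5, 16.7]
ee_rot: [179.9, 0.0, 92.0]
force: [0.3, 0.5, 0.5]
gripper_width: 63.0
gripper_force: 0.0
```

```bash
python3 - <<'E'
from seg import *
I,D=env.grab_frame('scene');P=cloud('scene',D)
cv2.imwrite('pics/s3.png',cv2.resize(I[165:245,265:365],None,fx=7,fy=7,interpolation=cv2.INTER_CUBIC))
print(env.state()['ee_pos'])
for r in range(196,226,2):print(r,np.round(P[r,308:326:6],0).tolist())
E
```

```text
[494.8959199   -2.4662495   16.82682595]
196 [[581.0, -29.0, 151.0], [578.0, -12.0, 149.0], [579.0, 4.0, 151.0]]
198 [[585.0, -29.0, 147.0], [584.0, -12.0, 148.0], [584.0, 5.0, 148.0]]
200 [[584.0, -29.0, 137.0], [584.0, -12.0, 139.0], [583.0, 4.0, 139.0]]
202 [[578.0, -30.0, 122.0], [576.0, -13.0, 120.0], [573.0, 3.0, 118.0]]
204 [[579.0, -30.0, 114.0], [576.0, -13.0, 112.0], [574.0, 3.0, 110.0]]
206 [[503.0, -40.0, 13.0], [538.0, -18.0, 57.0], [541.0, 0.0, 62.0]]
208 [[510.0, -40.0, 12.0], [537.0, -18.0, 46.0], [540.0, 0.0, 51.0]]
210 [[515.0, -39.0, 9.0], [515.0, -21.0, 11.0], [535.0, -0.0, 36.0]]
212 [[524.0, -39.0, 10.0], [522.0, -20.0, 9.0], [520.0, -2.0, 7.0]]
214 [[523.0, -39.0, -1.0], [522.0, -21.0, -1.0], [517.0, -2.0, -6.0]]
216 [[531.0, -39.0, -1.0], [529.0, -20.0, -2.0], [533.0, -1.0, 5.0]]
218 [[535.0, -38.0, -6.0], [537.0, -19.0, -1.0], [536.0, -1.0, -2.0]]
220 [[549.0, -37.0, 3.0], [546.0, -19.0, -1.0], [545.0, -0.0, -1.0]]
222 [[554.0, -36.0, -2.0], [554.0, -18.0, -0.0], [552.0, 0.0, -0.0]]
224 [[563.0, -36.0, 1.0], [565.0, -17.0, 5.0], [560.0, 1.0, -1.0]]
```

View pics/s3.png

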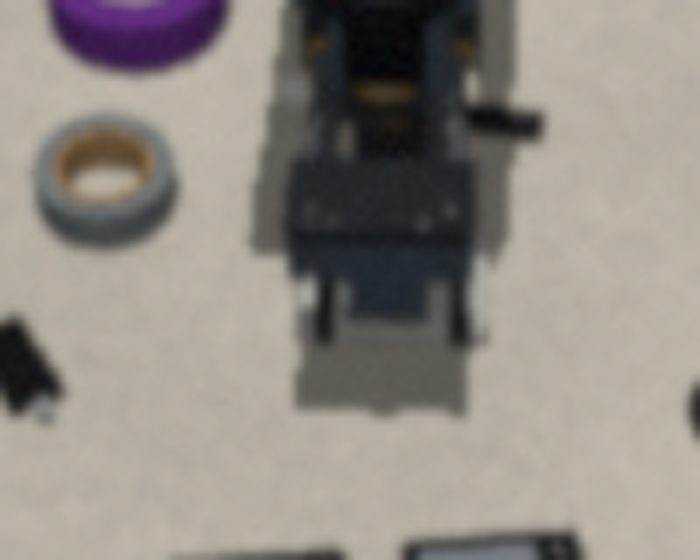

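The finger (crop about 388, 318) ends some 30 mm above the desk, so the real tips stand about 28 mm higher than reported. I open, and feel downward for the desk.

Call:
{"fn": "arm_command", "kwargs": {"motion": [{"offset": [0,0,0],"spin": 0},{"offset": [0,0,0],"spin": 0},{"offset": [0,0,0.01],"spin": 0},{"offset": [0,0,0.008],"spin": 0},{"offset": [0,0,0],"spin": 0}], "jaw": 0.078}}

```text
time_s: 18.68
ee_pos: [493.0, -2.4, -3.3]
ee_rot: [-179.9, -0.0, 92.0]
force: [-0.9, -0.3, 0.0]
gripper_width: 77.8
gripper_force: 0.0
```

Call:
{"fn": "arm_command", "kwargs": {"motion": [{"offset": [0,0,0.003],"spin": 0},{"offset": [0,0,0],"spin": 0}]}}

```text
time_s: 18.92
ee_pos: [493.8, -2.5, -5.4]
ee_rot: [-180.0, 0.0, 92.0]
force: [-0.4, -0.2, 0.5]
gripper_width: 77.8
gripper_force: 0.0
```

```bash
python3 - <<'E'
from seg import *
I,D=env.grab_frame('scene');P=cloud('scene',D)
s=env.state();print(s['ee_pos'],s['force'])
for r in range(206,230,1):print(r,np.round(P[r,316:326:4],0).tolist())
E
```

```text
[493.92532237  -2.42515741  -5.27554334] [-0.19540235 -0.46151155  0.91048886]
206 [[581.0, -7.0, 110.0], [582.0, 4.0, 111.0], [581.0, 15.0, 111.0]]
207 [[575.0, -8.0, 98.0], [573.0, 3.0, 97.0], [572.0, 14.0, 95.0]]
208 [[577.0, -8.0, 96.0], [572.0, 3.0, 91.0], [573.0, 14.0, 92.0]]
209 [[575.0, -8.0, 89.0], [577.0, 3.0, 92.0], [572.0, 14.0, 87.0]]
210 [[547.0, -11.0, 50.0], [545.0, 0.0, 49.0], [549.0, 13.0, 53.0]]
211 [[543.0, -12.0, 40.0], [544.0, 0.0, 42.0], [542.0, 12.0, 40.0]]
212 [[546.0, -12.0, 39.0], [545.0, 0.0, 39.0], [542.0, 12.0, 36.0]]
213 [[543.0, -12.0, 30.0], [542.0, -0.0, 30.0], [543.0, 12.0, 32.0]]
214 [[546.0, -12.0, 29.0], [542.0, -0.0, 25.0], [541.0, 12.0, 25.0]]
215 [[546.0, -12.0, 25.0], [539.0, -1.0, 17.0], [542.0, 12.0, 21.0]]
216 [[541.0, -13.0, 14.0], [542.0, -0.0, 15.0], [543.0, 12.0, 18.0]]
217 [[541.0, -13.0, 8.0], [543.0, -0.0, 12.0], [540.0, 12.0, 9.0]]
218 [[539.0, -13.0, 2.0], [537.0, -1.0, -1.0], [541.0, 12.0, 5.0]]
219 [[539.0, -13.0, -4.0], [541.0, -1.0, -1.0], [538.0, 11.0, -3.0]]
220 [[549.0, -12.0, 4.0], [545.0, -0.0, -0.0], [544.0, 12.0, -1.0]]
221 [[548.0, -12.0, -2.0], [547.0, -0.0, -3.0], [547.0, 12.0, -1.0]]
222 [[551.0, -12.0, -3.0], [556.0, 0.0, 4.0], [555.0, 13.0, 3.0]]
223 [[558.0, -12.0, 1.0], [557.0, 0.0, 0.0], [556.0, 13.0, -0.0]]
224 [[560.0, -12.0, -1.0], [562.0, 1.0, 3.0], [561.0, 13.0, 2.0]]
225 [[563.0, -11.0, -2.0], [565.0, 1.0, 1.0], [564.0, 13.0, 1.0]]
226 [[570.0, -11.0, 1.0], [567.0, 1.0, -1.0], [568.0, 13.0, 0.0]]
227 [[569.0, -11.0, -5.0], [570.0, 1.0, -2.0], [571.0, 13.0, -0.0]]
228 [[576.0, -10.0, 0.0], [576.0, 2.0, 1.0], [575.0, 14.0, 1.0]]
229 [[578.0, -10.0, -2.0], [581.0, 2.0, 2.0], [579.0, 14.0, 0.0]]
```

Call:
{"fn": "arm_command", "kwargs": {"motion": [{"offset": [0,0,0.002],"spin": 0},{"offset": [0,0,0],"spin": 0}]}}

```text
time_s: 19.23
ee_pos: [493.8, -2.4, -7.3]
ee_rot: [-180.0, 0.0, 92.0]
force: [0.5, -0.2, -0.4]
gripper_width: 78.1
gripper_force: 0.0
```

Call:
{"fn": "arm_command", "kwargs": {"motion": [{"offset": [0,0,0.002],"spin": 0},{"offset": [0,0,0],"spin": 0}]}}

```text
time_s: 19.48
ee_pos: [493.8, -2.4, -9.4]
ee_rot: [-180.0, 0.0, 92.0]
force: [-0.6, -0.0, -0.7]
gripper_width: 78.0
gripper_force: 0.0
```

Call:
{"fn": "arm_command", "kwargs": {"motion": [{"offset": [0,0,0],"spin": 0},{"offset": [0,0,0],"spin": 0},{"offset": [0,0,0],"spin": 0}], "jaw": 0.045}}

```text
time_s: 19.85
ee_pos: [493.9, -2.4, -9.2]
ee_rot: [180.0, 0.0, 92.0]
force: [-0.4, -1.2, -0.5]
gripper_width: 56.9
gripper_force: 20.0
```

Call:
{"fn": "arm_command", "kwargs": {"motion": [{"offset": [0,0,-0.02],"spin": 0},{"offset": [0,0,-0.04],"spin": 0},{"offset": [0,0,-0.04],"spin": 0},{"offset": [0,0,0],"spin": 0.065},{"offset": [0,0,0],"spin": 0}]}}

```text
time_s: 20.48
ee_pos: [493.7, -2.4, 91.0]
ee_rot: [180.0, 0.0, 88.3]
force: [-0.4, -0.1, -0.8]
gripper_width: 56.8
gripper_force: 20.0
```

```bash
python3 plan.py 487.5 415.5 90 88.2
```

```text
spin deg 0.1 rad 0.002 q6~(before base turn) 0
t 20.48 pos [493.7  -2.4  91. ] yaw 88.3 w 56.8 f [-0.4 -0.1 -0.8]
after the spin: offset mm [417.5 -19.3   1. ]
```

Call:
{"fn": "arm_command", "kwargs": {"motion": [{"offset": [0.047,-0.002,0],"spin": 0},{"offset": [0.047,-0.002,0],"spin": 0},{"offset": [0.047,-0.002,0],"spin": 0},{"offset": [0.047,-0.002,0],"spin": 0},{"offset": [0.047,-0.002,0],"spin": 0}]}}

```text
time_s: 21.1
ee_pos: [490.2, 234.0, 89.7]
ee_rot: [-179.9, 0.1, 88.4]
force: [0.5, 0.1, -1.1]
gripper_width: 57.0
gripper_force: 20.0
```

Call:
{"fn": "arm_command", "kwargs": {"motion": [{"offset": [0.047,-0.002,0],"spin": 0},{"offset": [0.047,-0.002,0],"spin": 0},{"offset": [0.047,-0.002,0],"spin": 0},{"offset": [0.0415,-0.003,0],"spin": 0},{"offset": [0,0,0],"spin": 0}]}}

```text
time_s: 21.72
ee_pos: [486.5, 417.9, 89.1]
ee_rot: [-179.9, 0.0, 88.5]
force: [0.1, -1.2, -0.8]
gripper_width: 57.0
gripper_force: 20.0
```

Call:
{"fn": "arm_command", "kwargs": {"motion": [{"offset": [0,0,0.03],"spin": 0},{"offset": [0,0,0.03],"spin": 0},{"offset": [0,0,0.02],"spin": 0},{"offset": [0,0,0],"spin": 0},{"offset": [0,0,0],"spin": 0}]}}

```text
time_s: 22.35
ee_pos: [487.9, 415.1, 11.2]
ee_rot: [180.0, -0.0, 88.3]
force: [0.0, 1.0, -0.3]
gripper_width: 56.8
gripper_force: 20.0
```

```bash
python3 - <<'E'
from plan import *
plan(487.5,415.5,-4,88.2)
I,D=env.grab_frame('scene')
cv2.imwrite('pics/s4.png',cv2.resize(I[150:270,370:510],None,fx=5,fy=5,interpolation=cv2.INTER_CUBIC))
E
```

```text
spin deg 0.1 rad 0.001 q6~(before base turn) 41
t 22.35 pos [487.9 415.1  11.2] yaw 88.3 w 56.8 f [ 0.   1.  -0.3]
after the spin: offset mm [ 0.4 -0.4 15.2]
```

View pics/s4.png

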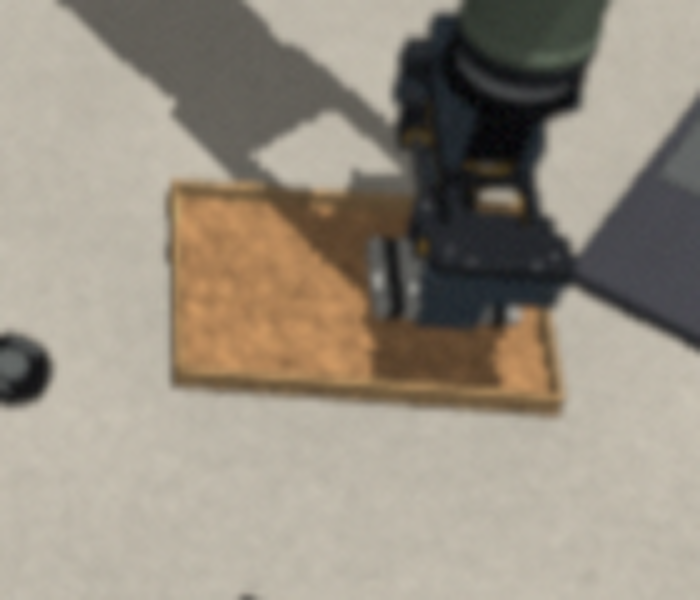

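Drive hangs over the right half of the tray (crop 375–520 wide), clear of the right wall at 548. Lowering.

Call:
{"fn": "arm_command", "kwargs": {"motion": [{"offset": [0,0,0.008],"spin": 0},{"offset": [0,0,0.004],"spin": 0},{"offset": [0,0,0.002],"spin": 0},{"offset": [0,0,0],"spin": 0}]}}

```text
time_s: 22.9
ee_pos: [487.3, 415.4, -3.5]
ee_rot: [-180.0, 0.0, 88.3]
force: [0.5, 0.6, -0.3]
gripper_width: 56.8
gripper_force: 20.0
```

Call:
{"fn": "arm_command", "kwargs": {"motion": [{"offset": [0,0,0.001],"spin": 0},{"offset": [0,0,0],"spin": 0}]}}

```text
time_s: 23.15
ee_pos: [487.5, 415.5, -4.2]
ee_rot: [180.0, -0.0, 88.3]
force: [1.2, 0.5, -1.6]
gripper_width: 57.1
gripper_force: 20.0
```

Call:
{"fn": "arm_command", "kwargs": {"motion": [{"offset": [0,0,0],"spin": 0},{"offset": [0,0,0],"spin": 0},{"offset": [0,0,-0.03],"spin": 0},{"offset": [0,0,-0.05],"spin": 0},{"offset": [0,0,-0.05],"spin": 0}], "jaw": 0.074}}

```text
time_s: 23.78
ee_pos: [487.3, 415.3, 127.0]
ee_rot: [-180.0, 0.0, 88.3]
force: [0.7, 0.6, -0.2]
gripper_width: 74.0
gripper_force: 0.0
```

Call:
{"fn": "arm_command", "kwargs": {"motion": [{"offset": [0,0,0],"spin": -0.164},{"offset": [0,0,0],"spin": -0.164},{"offset": [0,0,0],"spin": -0.164},{"offset": [0,0,0],"spin": -0.164},{"offset": [0,0,0],"spin": -0.164}]}}

```text
time_s: 24.4
ee_pos: [487.4, 415.4, 125.8]
ee_rot: [180.0, 0.0, 135.6]
force: [-0.5, 0.5, 0.1]
gripper_width: 74.1
gripper_force: 0.0
```

Call:
{"fn": "arm_command", "kwargs": {"motion": [{"offset": [0,0,0],"spin": -0.164},{"offset": [0,0,0],"spin": -0.164},{"offset": [0,0,0],"spin": 0}]}}

```text
time_s: 24.78
ee_pos: [487.4, 415.4, 125.8]
ee_rot: [180.0, 0.0, 153.9]
force: [0.3, -0.1, 0.1]
gripper_width: 74.1
gripper_force: 0.0
```

```bash
python3 - <<'E'
from seg import *
from plan import plan
I,D=env.grab_frame('scene');print(seg('scene',D,(487,415),60,8,25))
plan(661,-233,126,154.2)
E
```

```text
(491, array([486.8, 415.1,  15.9, 109.8, 113.4,  71.1]), array([492.4, 414.5]))
spin deg -0.3 rad -0.005 q6~(before base turn) -25
t 24.82 pos [487.4 415.4 125.8] yaw 153.9 w 74.0 f [0.4 0.1 0.3]
after the spin: offset mm [-4.385e+02 -5.083e+02 -2.000e-01]
```

Call:
{"fn": "arm_command", "kwargs": {"motion": [{"offset": [-0.0365,-0.0423,0],"spin": 0},{"offset": [-0.0365,-0.0423,0],"spin": 0},{"offset": [-0.0365,-0.0423,0],"spin": 0},{"offset": [-0.0365,-0.0423,0],"spin": 0},{"offset": [-0.0365,-0.0423,0],"spin": 0}]}}

```text
time_s: 25.45
ee_pos: [559.4, 143.8, 126.0]
ee_rot: [180.0, 0.0, 153.9]
force: [0.6, -0.1, 1.0]
gripper_width: 73.9
gripper_force: 0.0
```

Call:
{"fn": "arm_command", "kwargs": {"motion": [{"offset": [-0.0365,-0.0423,0],"spin": 0},{"offset": [-0.0365,-0.0423,0],"spin": 0},{"offset": [-0.0365,-0.0423,0],"spin": 0},{"offset": [-0.0365,-0.0423,0],"spin": 0},{"offset": [-0.0365,-0.0423,0],"spin": 0}]}}

```text
time_s: 26.08
ee_pos: [631.0, -126.4, 125.9]
ee_rot: [180.0, 0.0, 153.9]
force: [0.8, 0.1, -0.6]
gripper_width: 73.9
gripper_force: 0.0
```

Call:
{"fn": "arm_command", "kwargs": {"motion": [{"offset": [-0.0365,-0.0423,0],"spin": 0},{"offset": [-0.0365,-0.0423,0],"spin": 0},{"offset": [0,0,0],"spin": -0.003},{"offset": [0,0,0.03],"spin": 0},{"offset": [0,0,0],"spin": 0}]}}

```text
time_s: 26.7
ee_pos: [657.2, -231.0, 93.3]
ee_rot: [-180.0, -0.4, 154.2]
force: [0.4, 1.0, 0.4]
gripper_width: 73.7
gripper_force: 0.0
```

```bash
python3 - <<'E'
from seg import *
from plan import plan
plan(661,-233,-8,154.2)
I,D=env.grab_frame('scene');P=cloud('scene',D)
for zl,zh in((8,25),):
    k=(abs(P[...,0]-487)<70)&(abs(P[...,1]-369)<105)&(P[...,2]>11)&(P[...,2]<25)
    q=P[k];print('in tray',len(q),cv2.minAreaRect(q[:,:2].astype(np.float32)),np.median(q[:,2]))
E
```

```text
spin deg -0.0 rad -0.0 q6~(before base turn) -85
spin deg 180.0 rad 3.141 q6~(before base turn) 95
t 26.7 pos [ 657.2 -231.    93.3] yaw 154.2 w 73.7 f [0.4 1.  0.4]
after the spin: offset mm [-4.300e+00 -1.000e-01  1.013e+02]
in tray 448 ((489.1525573730469, 368.60809326171875), (120.61070251464844, 226.3371124267578), 11.111615180969238) 16.62358772286325
```

Call:
{"fn": "arm_command", "kwargs": {"motion": [{"offset": [0,0,0.03],"spin": 0},{"offset": [0,0,0.03],"spin": 0},{"offset": [0,0,0.02],"spin": 0},{"offset": [0,0,0.015],"spin": 0},{"offset": [0,0,0],"spin": 0}]}}

```text
time_s: 27.38
ee_pos: [659.0, -232.1, 0.5]
ee_rot: [-180.0, -0.1, 154.2]
force: [0.2, 0.3, 0.4]
gripper_width: 73.7
gripper_force: 0.0
```

Call:
{"fn": "arm_command", "kwargs": {"motion": [{"offset": [0,0,0],"spin": 0},{"offset": [0,0,0],"spin": 0}]}}

```text
time_s: 27.62
ee_pos: [660.0, -232.8, 2.0]
ee_rot: [180.0, 0.1, 154.2]
force: [-0.2, 0.0, -0.5]
gripper_width: 74.0
gripper_force: 0.0
```

```bash
python3 - <<'E'
from seg import *
from plan import plan
plan(661,-233,-9.2,154.2)
I,D=env.grab_frame('scene')
cv2.imwrite('pics/s5.png',cv2.resize(I[205:285,190:290],None,fx=7,fy=7,interpolation=cv2.INTER_CUBIC))
E
```

```text
spin deg 0.0 rad 0.0 q6~(before base turn) -85
spin deg 180.0 rad 3.142 q6~(before base turn) 95
t 27.62 pos [ 660.  -232.8    2. ] yaw 154.2 w 74.0 f [-0.2  0.  -0.5]
after the spin: offset mm [-1.   0.3 11.2]
```

View pics/s5.png

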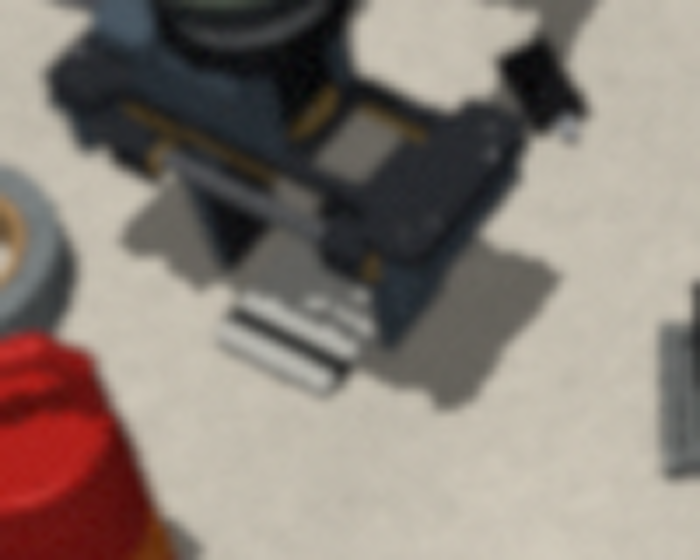

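Fingers straddle the drive (crop 300, 330), one each side of its 57 mm width, tips just above the desk; the big roll and bottle are clear. Going on down and gripping.

Call:
{"fn": "arm_command", "kwargs": {"motion": [{"offset": [0,0,0.006],"spin": 0},{"offset": [0,0,0.003],"spin": 0},{"offset": [0,0,0.002],"spin": 0},{"offset": [0,0,0],"spin": 0}]}}

```text
time_s: 28.18
ee_pos: [659.1, -232.6, -10.6]
ee_rot: [-180.0, -0.0, 154.2]
force: [1.0, 0.4, 0.8]
gripper_width: 73.8
gripper_force: 0.0
```

Call:
{"fn": "arm_command", "kwargs": {"motion": [{"offset": [0,0,0],"spin": 0},{"offset": [0,0,0],"spin": 0},{"offset": [0,0,0],"spin": 0}], "jaw": 0.045}}

```text
time_s: 28.55
ee_pos: [659.3, -232.7, -10.1]
ee_rot: [-180.0, 0.0, 154.2]
force: [0.1, 0.1, 0.6]
gripper_width: 56.5
gripper_force: 20.0
```

Call:
{"fn": "arm_command", "kwargs": {"motion": [{"offset": [0,0,-0.03],"spin": 0},{"offset": [0,0,-0.04],"spin": 0},{"offset": [0,0,-0.05],"spin": 0},{"offset": [0,0,-0.02],"spin": 0},{"offset": [0,0,0],"spin": 0}]}}

```text
time_s: 29.18
ee_pos: [660.1, -232.9, 131.8]
ee_rot: [180.0, 0.2, 154.2]
force: [0.5, -0.3, -1.1]
gripper_width: 56.8
gripper_force: 20.0
```

Call:
{"fn": "arm_command", "kwargs": {"motion": [{"offset": [0,0,0],"spin": 0.1643},{"offset": [0,0,0],"spin": 0.1643},{"offset": [0,0,0],"spin": 0.1643},{"offset": [0,0,0],"spin": 0.1643},{"offset": [0,0,0],"spin": 0.1643}]}}

```text
time_s: 29.8
ee_pos: [658.1, -232.2, 127.2]
ee_rot: [-179.8, -0.1, 106.8]
force: [-0.6, -0.7, -1.1]
gripper_width: 57.3
gripper_force: 20.0
```

Call:
{"fn": "arm_command", "kwargs": {"motion": [{"offset": [0,0,0],"spin": 0.1643},{"offset": [0,0,0],"spin": 0.1643},{"offset": [0,0,0],"spin": 0}]}}

```text
time_s: 30.18
ee_pos: [658.2, -232.2, 127.6]
ee_rot: [-179.8, -0.1, 88.4]
force: [0.6, -0.0, -0.8]
gripper_width: 56.5
gripper_force: 20.0
```

```bash
python3 plan.py 484.5 320.5 130 88.3
```

```text
spin deg 0.1 rad 0.003 q6~(before base turn) -19
t 30.18 pos [ 658.2 -232.2  127.6] yaw 88.4 w 56.5 f [ 0.6 -0.  -0.8]
after the spin: offset mm [ 547.4 -190.1   -2.4]
```

Call:
{"fn": "arm_command", "kwargs": {"motion": [{"offset": [0.0547,-0.019,0],"spin": 0},{"offset": [0.0547,-0.019,0],"spin": 0},{"offset": [0.0547,-0.019,0],"spin": 0},{"offset": [0.0547,-0.019,0],"spin": 0},{"offset": [0.0547,-0.019,0],"spin": 0}]}}

```text
time_s: 30.8
ee_pos: [570.9, 45.2, 128.9]
ee_rot: [-179.9, 0.0, 88.5]
force: [-0.1, 0.9, -1.6]
gripper_width: 56.7
gripper_force: 20.0
```

Call:
{"fn": "arm_command", "kwargs": {"motion": [{"offset": [0.0547,-0.019,0],"spin": 0},{"offset": [0.0547,-0.019,0],"spin": 0},{"offset": [0.0547,-0.019,0],"spin": 0},{"offset": [0.0547,-0.019,0],"spin": 0},{"offset": [0.0545,-0.0185,0],"spin": 0}]}}

```text
time_s: 31.42
ee_pos: [484.5, 320.9, 128.9]
ee_rot: [-179.9, 0.1, 88.5]
force: [0.8, 0.8, -1.4]
gripper_width: 56.8
gripper_force: 20.0
```

Call:
{"fn": "arm_command", "kwargs": {"motion": [{"offset": [0,0,0.04],"spin": 0},{"offset": [0,0,0.04],"spin": 0},{"offset": [0,0,0.03],"spin": 0},{"offset": [0,0,0],"spin": 0},{"offset": [0,0,0],"spin": 0}]}}

```text
time_s: 32.05
ee_pos: [486.3, 319.8, 20.5]
ee_rot: [179.9, -0.0, 88.4]
force: [0.5, 0.2, -1.3]
gripper_width: 56.7
gripper_force: 20.0
```

```bash
python3 - <<'E'
from plan import *
plan(484.5,320.5,-5,88.3)
I,D=env.grab_frame('scene')
cv2.imwrite('pics/s6.png',cv2.resize(I[150:270,370:510],None,fx=5,fy=5,interpolation=cv2.INTER_CUBIC))
E
```

```text
spin deg 0.1 rad 0.002 q6~(before base turn) 34
t 32.05 pos [486.3 319.8  20.5] yaw 88.4 w 56.7 f [ 0.5  0.2 -1.3]
after the spin: offset mm [ 0.6 -1.9 25.5]
```

View pics/s6.png

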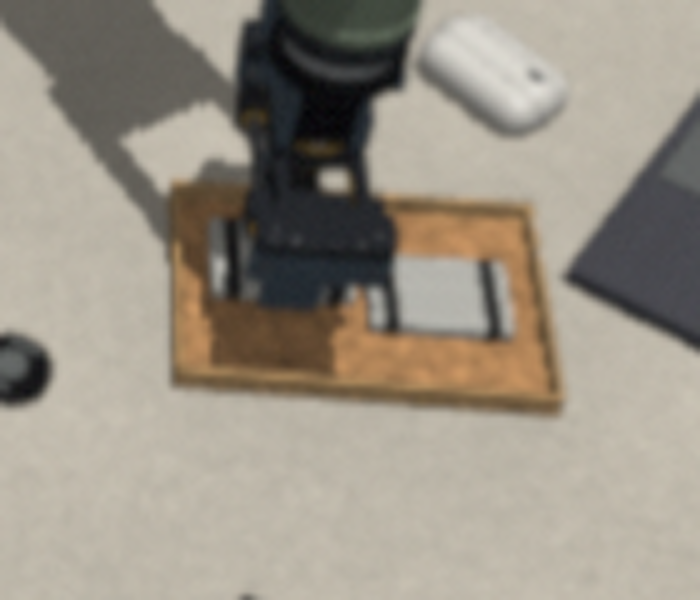

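Drive 1 lies flat on the right (440, 298); drive 2 hangs left of it (210–352). Lowering, 3 mm further left.

Call:
{"fn": "arm_command", "kwargs": {"motion": [{"offset": [-0.003,0,0.01],"spin": 0},{"offset": [0,0,0.008],"spin": 0},{"offset": [0,0,0.005],"spin": 0},{"offset": [0,0,0.002],"spin": 0},{"offset": [0,0,0],"spin": 0}]}}

```text
time_s: 32.72
ee_pos: [485.7, 316.5, -5.1]
ee_rot: [180.0, 0.0, 88.3]
force: [-0.9, -0.2, 0.2]
gripper_width: 56.7
gripper_force: 20.0
```

Call:
{"fn": "arm_command", "kwargs": {"motion": [{"offset": [0,0,0.001],"spin": 0},{"offset": [0,0,0],"spin": 0}]}}

```text
time_s: 32.98
ee_pos: [485.7, 316.5, -5.2]
ee_rot: [180.0, -0.0, 88.3]
force: [-2.3, -2.2, 7.2]
gripper_width: 56.8
gripper_force: 20.0
```

Call:
{"fn": "arm_command", "kwargs": {"motion": [{"offset": [0,0,0],"spin": 0},{"offset": [0,0,0],"spin": 0},{"offset": [0,0,-0.03],"spin": 0},{"offset": [0,0,-0.05],"spin": 0},{"offset": [0,0,-0.04],"spin": 0}], "jaw": 0.074}}

```text
time_s: 33.6
ee_pos: [486.0, 316.7, 115.2]
ee_rot: [179.9, -0.0, 88.3]
force: [0.0, 0.6, 0.3]
gripper_width: 74.1
gripper_force: 0.0
```

```bash
python3 plan.py 445.3 -136.7 115 88.3
```

```text
spin deg 0.0 rad 0.001 q6~(before base turn) 34
t 33.6 pos [486.  316.7 115.2] yaw 88.3 w 74.1 f [0.  0.6 0.3]
after the spin: offset mm [-4.544e+02 -2.720e+01  2.000e-01]
```

Call:
{"fn": "arm_command", "kwargs": {"motion": [{"offset": [-0.0505,-0.003,0],"spin": 0},{"offset": [-0.0505,-0.003,0],"spin": 0},{"offset": [-0.0505,-0.003,0],"spin": 0},{"offset": [-0.0505,-0.003,0],"spin": 0},{"offset": [-0.0505,-0.003,0],"spin": 0}], "jaw": 0.086}}

```text
time_s: 34.22
ee_pos: [463.1, 63.0, 113.7]
ee_rot: [180.0, 0.0, 88.4]
force: [0.3, -0.0, -0.3]
gripper_width: 86.0
gripper_force: 0.0
```

Call:
{"fn": "arm_command", "kwargs": {"motion": [{"offset": [-0.0505,-0.003,0],"spin": 0},{"offset": [-0.0505,-0.003,0],"spin": 0},{"offset": [-0.0505,-0.003,0],"spin": 0},{"offset": [-0.0505,-0.003,0],"spin": 0},{"offset": [0,0,0],"spin": 0}]}}

```text
time_s: 34.85
ee_pos: [445.3, -139.8, 113.7]
ee_rot: [180.0, 0.0, 88.0]
force: [-0.5, 0.3, 0.2]
gripper_width: 86.0
gripper_force: 0.0
```

Call:
{"fn": "arm_command", "kwargs": {"motion": [{"offset": [0,0,0.04],"spin": 0},{"offset": [0,0,0.03],"spin": 0},{"offset": [0,0,0],"spin": 0},{"offset": [0,0,0],"spin": 0}]}}

```text
time_s: 35.35
ee_pos: [446.3, -136.7, 44.6]
ee_rot: [179.9, 0.0, 88.4]
force: [0.2, 0.1, -1.1]
gripper_width: 86.0
gripper_force: 0.0
```

```bash
python3 - <<'E'
from seg import *
from plan import plan
plan(445.3,-136.7,-7,88.3)
I,D=env.grab_frame('scene');P=cloud('scene',D)
k=(abs(P[...,0]-487)<65)&(abs(P[...,1]-369)<100)&(P[...,2]>12)&(P[...,2]<30);M=k.astype(np.uint8)
n,L,s,_=cv2.connectedComponentsWithStats(M)
for i in range(1,n):
    if s[i,4]>40:q=P[L==i];print(s[i,4],cv2.minAreaRect(q[:,:2].astype(np.float32)),np.median(q[:,2]))
cv2.imwrite('pics/s7.png',cv2.resize(I[140:260,170:490],None,fx=2.5,fy=2.5,interpolation=cv2.INTER_CUBIC))
E
```

```text
spin deg 0.1 rad 0.001 q6~(before base turn) -17
t 35.35 pos [ 446.3 -136.7   44.6] yaw 88.4 w 86.0 f [ 0.2  0.1 -1.1]
after the spin: offset mm [-0.1 -1.  51.6]
403 ((487.563232421875, 314.3330078125), (60.30418395996094, 85.20037078857422), 0.983512282371521) 16.564232097228114
413 ((489.97894287109375, 415.73291015625), (87.28927612304688, 61.51878356933594), 88.32942199707031) 16.33327741638186
```

View pics/s7.png

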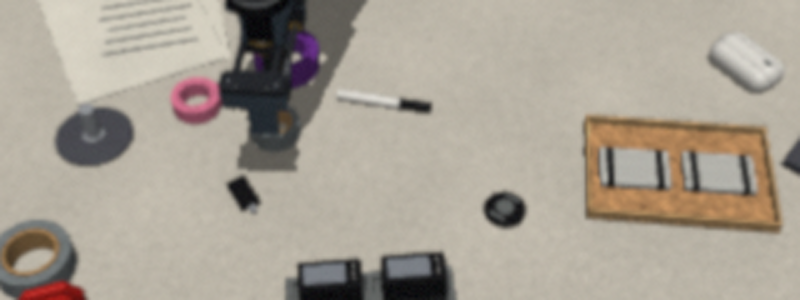

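Both drives lie flat side by side (635, 168) and (720, 172), batteries stand in their bays; the gripper is over the small grey roll (275, 125). Descending.

Call:
{"fn": "arm_command", "kwargs": {"motion": [{"offset": [0,0,0.025],"spin": 0},{"offset": [0,0,0.015],"spin": 0},{"offset": [0,0,0.008],"spin": 0},{"offset": [0,0,0],"spin": 0},{"offset": [0,0,0],"spin": 0}]}}

```text
time_s: 36.02
ee_pos: [446.1, -137.2, -3.5]
ee_rot: [179.9, 0.0, 88.3]
force: [0.2, -0.4, -0.9]
gripper_width: 86.2
gripper_force: 0.0
```

Call:
{"fn": "arm_command", "kwargs": {"motion": [{"offset": [0,0,0],"spin": 0},{"offset": [0,0,0],"spin": 0},{"offset": [0,0,0],"spin": 0}], "jaw": 0.05, "newtons": 15}}

```text
time_s: 36.4
ee_pos: [445.4, -137.1, -4.0]
ee_rot: [180.0, 0.0, 88.3]
force: [-0.6, -0.5, 1.8]
gripper_width: 65.1
gripper_force: 15.0
```

Call:
{"fn": "arm_command", "kwargs": {"motion": [{"offset": [0,0,-0.03],"spin": 0},{"offset": [0,0,-0.04],"spin": 0},{"offset": [0,0,-0.05],"spin": 0},{"offset": [0,0,0],"spin": 0}]}}

```text
time_s: 36.9
ee_pos: [448.1, -137.9, 119.2]
ee_rot: [179.5, 0.1, 88.3]
force: [1.6, -0.2, -1.2]
gripper_width: 65.1
gripper_force: 15.0
```

```bash
python3 plan.py 463.5 -368 115 88.3
```

```text
spin deg 0.0 rad 0.0 q6~(before base turn) -17
t 36.9 pos [ 448.1 -137.9  119.2] yaw 88.3 w 65.1 f [ 1.6 -0.2 -1.2]
after the spin: offset mm [-229.5   22.3    4.2]
```

Call:
{"fn": "arm_command", "kwargs": {"motion": [{"offset": [-0.046,0.0048,0],"spin": 0},{"offset": [-0.046,0.0048,0],"spin": 0},{"offset": [-0.046,0.0048,0],"spin": 0},{"offset": [-0.046,0.0048,0],"spin": 0},{"offset": [-0.046,0.0048,0],"spin": 0}]}}

```text
time_s: 37.52
ee_pos: [461.9, -368.5, 113.9]
ee_rot: [-179.9, -0.1, 88.3]
force: [1.3, 0.7, -0.9]
gripper_width: 65.0
gripper_force: 15.0
```

Call:
{"fn": "arm_command", "kwargs": {"motion": [{"offset": [0,0,0.04],"spin": 0},{"offset": [0,0,0.01],"spin": 0},{"offset": [0,0,0],"spin": 0},{"offset": [0,0,0],"spin": 0}]}}

```text
time_s: 38.02
ee_pos: [463.4, -367.6, 66.8]
ee_rot: [179.9, 0.1, 88.4]
force: [0.5, -0.0, -0.9]
gripper_width: 64.7
gripper_force: 15.0
```

```bash
python3 - <<'E'
from seg import *
from plan import plan
plan(463.5,-368,3,88.3)
I,D=env.grab_frame('scene')
cv2.imwrite('pics/s8.png',cv2.resize(I[150:230,160:260],None,fx=7,fy=7,interpolation=cv2.INTER_CUBIC))
E
```

```text
spin deg 0.1 rad 0.001 q6~(before base turn) -38
t 38.02 pos [ 463.4 -367.6   66.8] yaw 88.4 w 64.7 f [ 0.5 -0.  -0.9]
after the spin: offset mm [-0.4  0.1 63.8]
```

View pics/s8.png

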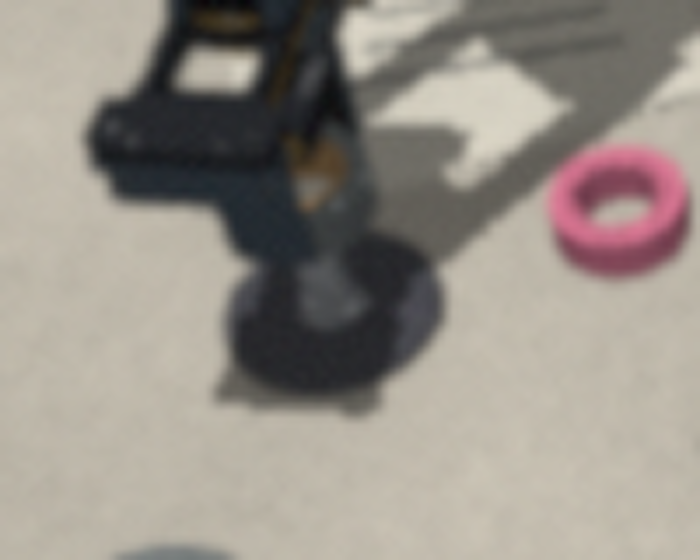

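The roll (325, 190) hangs above the post (335, 300). Lowering in steps.

Call:
{"fn": "arm_command", "kwargs": {"motion": [{"offset": [0,0,0.012],"spin": 0},{"offset": [0,0,0.012],"spin": 0},{"offset": [0,0,0.012],"spin": 0},{"offset": [0,0,0],"spin": 0}]}}

```text
time_s: 38.58
ee_pos: [461.9, -366.9, 28.2]
ee_rot: [-179.9, -0.1, 88.3]
force: [0.4, 0.0, -0.8]
gripper_width: 65.1
gripper_force: 15.0
```

Call:
{"fn": "arm_command", "kwargs": {"motion": [{"offset": [0,0,0.012],"spin": 0},{"offset": [0,0,0.009],"spin": 0},{"offset": [0,0,0.004],"spin": 0},{"offset": [0,0,0.002],"spin": 0},{"offset": [0,0,0],"spin": 0}]}}

```text
time_s: 39.2
ee_pos: [462.8, -367.7, 2.8]
ee_rot: [180.0, 0.0, 88.3]
force: [0.2, -0.9, -1.0]
gripper_width: 65.4
gripper_force: 15.0
```

Call:
{"fn": "arm_command", "kwargs": {"motion": [{"offset": [0,0,0.001],"spin": 0},{"offset": [0,0,0],"spin": 0}]}}

```text
time_s: 39.45
ee_pos: [462.9, -367.8, 2.1]
ee_rot: [180.0, 0.0, 88.3]
force: [0.6, 0.7, 0.3]
gripper_width: 64.9
gripper_force: 15.0
```

Just touching the foot; release, rise, and look.

Call:
{"fn": "arm_command", "kwargs": {"motion": [{"offset": [0,0,0],"spin": 0},{"offset": [0,0,0],"spin": 0},{"offset": [0,0,-0.03],"spin": 0},{"offset": [0,0,-0.05],"spin": 0},{"offset": [0,0,-0.05],"spin": 0}], "jaw": 0.086}}

```text
time_s: 40.08
ee_pos: [462.5, -367.5, 133.0]
ee_rot: [-180.0, -0.0, 88.3]
force: [0.7, -0.2, 0.1]
gripper_width: 85.9
gripper_force: 0.0
```

Call:
{"fn": "arm_command", "kwargs": {"motion": [{"offset": [0.03,-0.03,-0.04],"spin": 0},{"offset": [0.05,-0.03,-0.03],"spin": 0},{"offset": [0.05,-0.03,0],"spin": 0},{"offset": [0.05,0,0],"spin": 0},{"offset": [0,0,0],"spin": 0}]}}

```text
time_s: 40.7
ee_pos: [378.6, -185.1, 200.8]
ee_rot: [180.0, -0.0, 88.5]
force: [-0.7, -0.4, -0.4]
gripper_width: 86.0
gripper_force: 0.0
```

```bash
python3 - <<'E'
from seg import *
I,D=env.grab_frame('scene');print(env.state()['ee_pos'])
print('tape',seg('scene',D,(464,-368),50,20,42))
cv2.imwrite('pics/s9.png',cv2.resize(I[140:300,170:490],None,fx=2.5,fy=2.5,interpolation=cv2.INTER_CUBIC))
E
```

```text
[ 379.27778104 -186.69943092  200.82913204]
tape (220, array([ 466.1, -364.8,   29.9,   59.6,   63.6,   13.7]), array([ 471. , -362.6]))
```

View pics/s9.png

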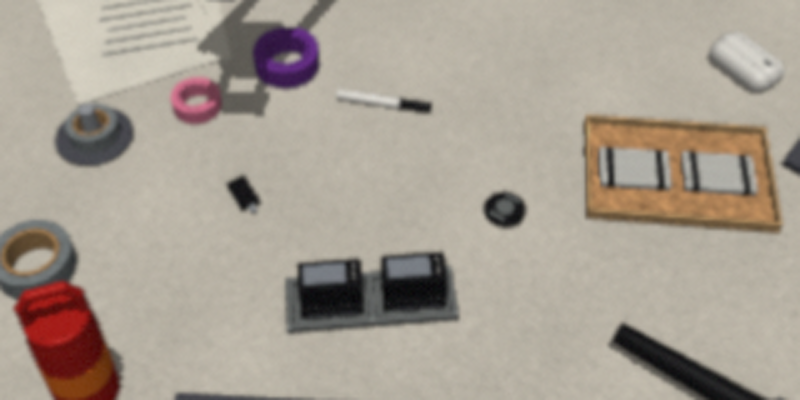

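The picture shows the roll flat on the spindle foot at (93, 122), with its top at 30 mm against the 31 mm expected. Both batteries stand in their bays at (330, 288) and (413, 280). The drives lie side by side in the tray, and the adapter and lens cap are untouched. Handing in.

```bash
python3 -c "
from workcell import env
print(env.job_done())"
```

```text
the job is handed in; nothing more can be done
None
```

The job is done and handed in after about 41 s: both batteries stand in the holder, both drives lie flat side by side in the tray, and the small grey tape roll is on the spindle; the lens cap and adapter were left where they lay.

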